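# Feel for the bored end of a blind spacer and hold it hole up

## Task

The orange blind spacer lying on the blue-topped stand has a blind hole in one of its two ends; the other end is plugged just below the surface. Pick it up and find the hole by feel: gently try the ends on the feeler pin of the yellow gauge until the pin goes well into the hole, then take it off, turn the spacer upright with the hole facing straight up, and finish holding it still in the gripper like that, its middle more than 20 cm above the bench. Do not disturb the other things on the bench.

Things in the scene. Friction and masses are not known exactly. Their poses are not given: they have to be found in the camera images.
- spacer_mid (a point): middle of the orange spacer, a loose square plastic bar 80 mm long, 36 x 36 mm across, 100 to 190 g. Its x axis runs along the bar: the end faces lie 40 mm away along +x and -x. At the start it lies level across the stand, z up, this point 18 mm above the stand's top.
- spacer: the same spacer; origin 18 mm below its middle (at the start), same axes. In the middle of each end is a round 17 mm opening, dark inside: one is the blind hole, 23 mm deep, the other only a recess 3 to 4 mm deep with a hard plug behind it. Which of +x and -x is the hole changes from start to start and cannot be told from the pose.
- stand: fixed block with a flat blue top, 100 mm (x) x 140 mm (y), 30 mm high; origin at the middle of its underside. The spacer may be set down on it again.
- gauge: fixed gauge: dark base plate 70 (x) x 50 (y) x 12 mm and a yellow post 24 (x) x 12 (y) mm, its top 76 mm high; origin under the middle. A level round-nosed steel pin, 8 mm thick, passes through the post along the gauge's y axis 62 mm above the bench and sticks out 24 mm on each side.
- pin_left (a point): tip of the pin on the gauge's +y side; from the tip the pin runs 24 mm along the gauge's -y to the post.
- pin_right (a point): tip of the pin on the gauge's -y side; from the tip the pin runs 24 mm along the gauge's +y to the post.
- washer: bystander, loose: brass washer, 24 mm across, 6 mm thick, lying on the stand near its +x, +y corner; origin under its middle. Leave it alone.
- screwdriver: bystander, loose: screwdriver, about 180 mm long, lying on the bench between the stand and the gauge; origin under its middle. Leave it alone.
- screw_jar: bystander, loose: small glass jar, 48 mm across, 50 mm high; origin under its middle. Leave it alone.
- spool: bystander, loose: grey reel, 56 mm across, 40 mm high; origin under its middle. Leave it alone.
- perfboard: bystander, loose: green circuit board, 50 x 130 mm, 18 mm high with its parts; origin under its middle. Leave it alone.
- connector_box: bystander, loose: black box with a red and a blue socket, 60 x 80 mm, 52 mm high; origin under its middle. Leave it alone.
- parts_dish: bystander, loose: green open dish, 70 x 90 mm, 22 mm high; origin under its middle. Leave it alone.
Things that resemble listed ones, but are neither listed nor needed, are in the scene too. What is shaped like the gauge but purple is not meant. Of the things that look like the stand, take the one that is farthest to the robot's right at the start.

How it is judged:
On the way:
1. the pin is at least 10 mm inside the spacer's hole (((x of pin_left in the frame of spacer_mid between -0.03 and 0.03 m and y of pin_left in the frame of spacer_mid between -0.007 and 0.007 m and z of pin_left in the frame of spacer_mid between -0.007 and 0.007 m) or (x of pin_right in the frame of spacer_mid between -0.03 and 0.03 m and y of pin_right in the frame of spacer_mid between -0.007 and 0.007 m and z of pin_right in the frame of spacer_mid between -0.007 and 0.007 m))), for 0.2 s.
At the end, for the whole second after the job is handed in: The spacer is held by the fingers alone, still, hole end up with its long axis within 0.25 rad (14 degrees) of vertical, its middle more than 0.20 m above the bench, touching neither stand nor gauge (((angle between spacer_mid's own x axis and vertical below 0.25 rad and x of plug_core in the frame of spacer_mid below 0 m) or (angle between spacer_mid's own x axis and vertical above 2.8916 rad and x of plug_core in the frame of spacer_mid above 0 m)) and height (world z) of spacer_mid above 0.2 m and contact force between spacer and the fingers above 0.5 N and contact force between spacer and stand below 0.05 N and contact force between spacer and gauge below 0.05 N and linear speed of spacer below 0.03 m/s); the arm keeps its last pose, push and grip.
It fails at once if the spacer is shoved against the gauge with more than 40 N (contact force between spacer and gauge above 40 N).
It fails at once if another loose thing on the bench or stand is moved over 30 mm (distance of any of washer, screwdriver, screw_jar, spool, perfboard, connector_box, parts_dish from where it was at the start of the episode above 0.03 m).
It also fails if it takes over 72 s, if anything falls off the work surface, if the arm or the gripper's body presses on something with over 40 N, if the wrist force passes 120 N, or if a joint passes its speed limit or range.

## Robot

A 6-joint arm with a two-finger parallel gripper is mounted at the origin on the work surface. World frame = base frame: x ahead of the robot, y to its left, z up, the work surface at z = 0. Lengths are in m, angles in rad, forces in N, time in s.
With the tool pointing down it reaches from about 0.425 to 0.95 m from the base axis. Payload 3.5 kg.
Tool frame: the origin (TCP) lies midway between the tips of the shut fingers; the grasp point (between the pads) lies 19 mm behind it; z points along the fingers, y is the line along which they close (so a half turn about z gives the same grasp; the last joint's range is limited). The gripper opens to 85 mm and grips with 20 to 120 N. Pads are 22 mm wide; open, the fingers measure 114 mm over their backs; the gripper's body (76 mm by 85 mm) begins 54 mm behind the grasp point. The pads swing forward as they close: fully open they stand 13 mm farther back than shut.
Start: joints at [-1.302, 0.286, 1.577, -0, 1.279, -0.15], TCP at [0.275, -0.617, 0.231] pointing down, gripper open.
Joint ranges: [-2.77, 2.77], [-0.9, 2.22], [0.21, 2.48], [-1.53, 4.67], [0.24, 2.81], [-2.84, 2.84]. Speed limits (rad/s): [2.79, 2.79, 3.14, 3.14, 3.14, 3.14].

## Interface

Orientations are given as a unit quaternion [x, y, z, w].
In Python, from plant import ctrl, cams, order gives the robot as it stands.
- The arm moves only by the tool move_arm, never from a script. Its argument "plan" is one flat list of numbers, 7 for each row, row after row: the shift along the world's x, y, z in mm, then the turn, a rotation vector about the world's x, y, z in degrees, then the finger opening in mm, from 0 to 85.4. A call has 1 to 12 rows; each row shifts and turns the commanded pose from where the row before left it; what a row does not reach is not made up. A row lasts 1/10 s, in which the tool goes at most 50 mm and 8.59 degrees, less where a joint would pass 70% of its speed; a pose out of reach is approached as far as the arm can. A call is refused whole if a number of a shift passes 50 or a number of a turn 8.59, either way. A call with a gripper value outside its range is refused whole. The fingers move at their own pace and stop on an object; "newtons" is the grip in N (left out, the last holds). Time passes only in rows, so rows that do not move let the fingers close. It gives the time, the measured TCP pose, the force, the opening and the grip force at its end, in the units of the state.
- ctrl.get_state(): the state, without advancing time (a new reading comes with each control period).
- cams.read_camera(name): name is "scene" or "side" or "wrist"; returns a dict with "color" (480x640x3 uint8, red, green, blue), "fov_y" (degrees; the focal length in pixels is half the picture's height over the tangent of half this angle, whatever the lens; pixels are square), "cx", "cy" (the principal point, pixels), "origin" and "orientation" of the camera in the world; the wrist camera has in their place "T_tool_cam" (4x4, takes a point from camera to tool coordinates, whose origin is the TCP and whose axes are the flange's). Camera axes: x right, y up, looking along -z (the intrinsics and any distortion apply to the point x, -y, -z); pixel columns grow to the right and rows downward; lengths in m; the calibration is good to about 2 mm. A picture is of the moment at which its call begins: read the wrist's pose just before it. There is no depth.
- order.sign_off(): hands the job in; it is judged then, once.
The state is a dict: "time": time; "qpos": joint angles; "dq": joint speeds; "joint_efforts": joint torques, N m; "eef_pos": TCP position; "tcp_rot": TCP orientation; "contact_force": force on the tool from outside, world axes, zero at the start; "wrist_torque": the same for the moment, N m; "opening": opening from 0.0 (shut) to 1.0 (fully open); "finger_force": force on a finger pad.
Only numpy, scipy, OpenCV 4.12 (cv2) and the standard library are available. Lean on these libraries where they do the work, as an engineer would, in place of code of your own. Each camera call takes 0.05 s, during which the arm holds its last target. There are 200 camera calls.

## Working session

There is one attempt and no reset: what is moved stays moved. The work goes in short steps, Python scripts to look and compute and a tool call to move; the robot and the scene stay as the last step left them, time stands still between calls to the robot, and variables do not carry over. Pictures are saved under pics/ and viewed, at most 10 in all, crops included, and the job is handed in when it is done.

Besides the shell and the picture viewer there is one more tool, called after "Emit:" as name(argument=value, ...) on one line, values as JSON. move_arm: Moves the arm, as the interface text tells. Its arguments: {"type":"object","properties":{"plan":{"type":"array","items":{"type":"number"}},"newtons":{"type":"number"}},"required":["plan"]}

```bash
mkdir -p pics
python3 - <<'E'
from plant import ctrl,cams
import cv2,numpy as np,pickle
d={}
for n in ("scene","side","wrist"):
    s=ctrl.get_state(); c=cams.read_camera(n); c["state"]=s; d[n]=c
    cv2.imwrite(f"pics/{n}0.png",c["color"][:,:,::-1])
    print(n,{k:v for k,v in c.items() if k not in("color","state")})
print(s)
pickle.dump(d,open("d0.pkl","wb"))
E
```

```text
scene {'fov_y': 44.86409894746083, 'cx': 318.011858497902, 'cy': 237.16235570625108, 'origin': array([1.20994092, 0.50045814, 1.17858309]), 'orientation': array([0.15660384, 0.28315427, 0.82652691, 0.46059978])}
side {'fov_y': 51.782414235458255, 'cx': 314.23035281156353, 'cy': 243.96573927656124, 'origin': array([0.33062967, 1.04926011, 1.10026945]), 'orientation': array([-0.03087648,  0.37634238,  0.92248442, -0.08022189])}
wrist {'fov_y': 60.11998646093359, 'cx': 315.02912474449323, 'cy': 238.94277504504456, 'T_tool_cam': array([[-6.83613574e-04,  9.47573629e-01,  3.19536774e-01,
         8.15689384e-02],
       [ 9.99998600e-01,  1.59795826e-04,  1.66551818e-03,
        -3.74862118e-04],
       [ 1.52714046e-03,  3.19537465e-01, -9.47572412e-01,
        -1.43372272e-01],
       [ 0.00000000e+00,  0.00000000e+00,  0.00000000e+00,
         1.00000000e+00]])}
{'time': 0.1, 'qpos': array([-1.30199357e+00,  2.87087232e-01,  1.57805700e+00, -2.41203730e-05,
        1.27857728e+00, -1.49991747e-01]), 'dq': array([-0.00076808, -0.00320551, -0.00121745,  0.00043405,  0.00193969,
       -0.00101054]), 'joint_efforts': array([ 5.73504931e-04, -4.07296157e+01, -2.93698239e+01, -1.25597239e-04,
        3.39532060e-03,  6.76549419e-06]), 'eef_pos': array([ 0.27436083, -0.61606967,  0.23006442]), 'tcp_rot': array([ 9.78155106e-01,  2.07873651e-01, -7.47205160e-05, -1.06186437e-03]), 'contact_force': array([-1.15695927, -0.27495112, -0.09214011]), 'wrist_torque': array([-0.04600696, -0.02475003,  0.00156974]), 'finger_force': 0.0, 'opening': 1.001760211953452}
```

View pics/scene0.png

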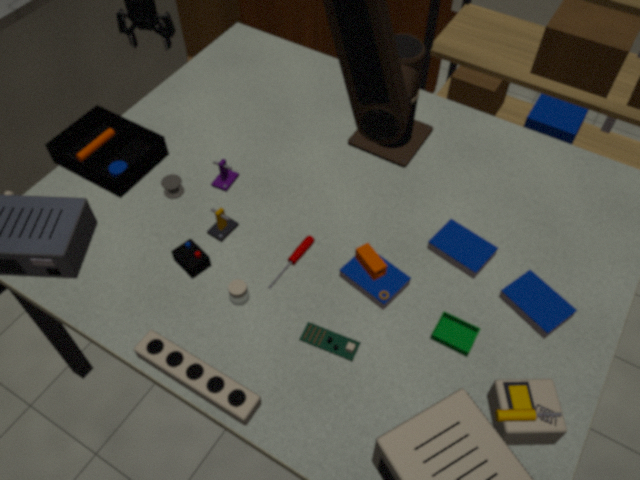

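View pics/side0.png

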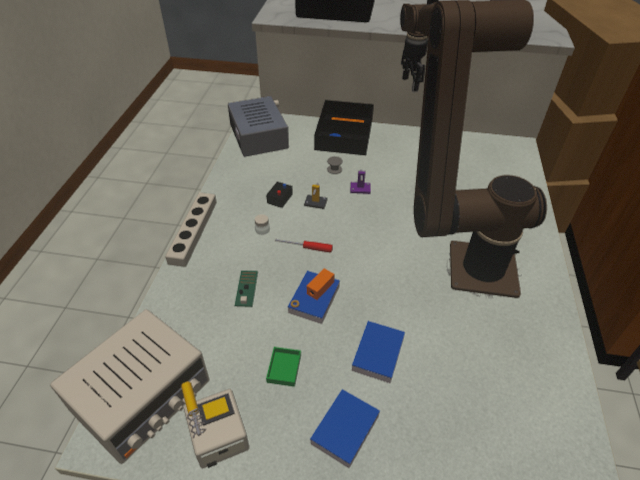

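The scene view shows three blue blocks, at (375,277), (463,247) and (538,302). The one at (375,277) is farthest to the robot's right (-y, left in the image), and it carries the orange spacer (371,260) and the washer (384,295). The yellow gauge is at (221,222) and the purple decoy at (225,175). The side view agrees: stand (314,296), spacer (320,284), gauge (316,195), purple (360,182).

```bash
cat > h.py <<'E'
import numpy as np,cv2,pickle
from scipy.spatial.transform import Rotation as R
def cam(c):
    if 'origin' in c: return np.array(c['origin']),R.from_quat(c['orientation']).as_matrix()
    s=c['state'];T=np.eye(4);T[:3,:3]=R.from_quat(s['tcp_rot']).as_matrix();T[:3,3]=s['eef_pos'];T=T@c['T_tool_cam']
    return T[:3,3],T[:3,:3]
def foc(c): return 240/np.tan(np.radians(c['fov_y'])/2)
def ray(c,uv):
    o,M=cam(c);f=foc(c);uv=np.atleast_2d(uv).astype(float)
    d=np.c_[(uv[:,0]-c['cx'])/f,-(uv[:,1]-c['cy'])/f,-np.ones(len(uv))]@M.T
    return o,d
def plane(c,uv,z):
    o,d=ray(c,uv); return o+d*((z-o[2])/d[:,2])[:,None]
def proj(c,p):
    o,M=cam(c);q=(np.atleast_2d(p)-o)@M;f=foc(c)
    return np.c_[c['cx']-f*q[:,0]/q[:,2],c['cy']+f*q[:,1]/q[:,2]]
def tri(c1,u1,c2,u2):
    o1,d1=ray(c1,u1);o2,d2=ray(c2,u2);d1=d1[0];d2=d2[0]
    t=np.linalg.lstsq(np.c_[d1,-d2],o2-o1,rcond=None)[0]
    a=o1+t[0]*d1;b=o2+t[1]*d2
    return (a+b)/2,np.linalg.norm(a-b)
def mask(c,h0,h1,s=120,v=60):
    hsv=cv2.cvtColor(c['color'],cv2.COLOR_RGB2HSV)
    return cv2.inRange(hsv,(h0,s,v),(h1,255,255))
def blobs(m,amin=15):
    cs,_=cv2.findContours(m,cv2.RETR_EXTERNAL,cv2.CHAIN_APPROX_NONE)
    return [k[:,0] for k in cs if cv2.contourArea(k)>=amin]
E
python3 - <<'E'
from h import *
np.set_printoptions(precision=4,suppress=True)
d=pickle.load(open('d0.pkl','rb'))
cols={'orange':(5,17,150,90),'yellow':(18,32,110,60),'blue':(105,125,120,50),'purple':(135,160,80,40),'red':(0,4,150,60),'green':(50,80,120,40)}
zs={'orange':.066,'yellow':.07,'blue':.03,'purple':.05,'red':.02,'green':.015}
for n in('scene','side'):
    for k,(a,b,s,v) in cols.items():
        for q in blobs(mask(d[n],a,b,s,v)):
            P=plane(d[n],q,zs[k])[:,:2]
            r=cv2.minAreaRect((P*1000).astype(np.float32))
            print(n,k,len(q),q.mean(0).round(),'bbox',q.min(0),q.max(0),'rect',np.round(r[0]),np.round(r[1]),round(r[2],1))
b=lambda n,x0,y0,x1,y1,k:cv2.resize(d[n]['color'][y0:y1,x0:x1,::-1],None,fx=k,fy=k,interpolation=cv2.INTER_CUBIC)
A=np.vstack([np.hstack([b('scene',335,235,415,310,5),b('side',280,260,360,335,5)]),np.hstack([b('scene',190,200,250,245,20/3),b('side',288,170,348,215,20/3)])])
A=cv2.resize(A,(700,int(A.shape[0]*700/A.shape[1])))
A=np.clip(A.astype(float)*1.6,0,255).astype(np.uint8)
cv2.imwrite('pics/crop1.png',A[:600]);print(A.shape)
E
```

```text
scene orange 69 [371. 258.] bbox [356 244] [385 272] rect [465. 183.] [81. 37.] 63.0
scene orange 75 [ 95. 143.] bbox [ 77 128] [113 157] rect [ 521. -655.] [ 26. 127.] 89.3
scene yellow 137 [516. 406.] bbox [496 385] [536 421] rect [630. 592.] [73. 78.] 33.7
scene yellow 50 [220. 218.] bbox [215 208] [225 229] rect [ 558. -191.] [67. 21.] 44.6
scene yellow 185 [609. 145.] bbox [574 124] [639 166] rect [-215.  560.] [ 98. 175.] 0.2
scene yellow 113 [513. 109.] bbox [496  95] [529 123] rect [-217.  281.] [102.  80.] 3.6
scene yellow 51 [446.  88.] bbox [439  77] [450  96] rect [-211.   69.] [95. 25.] 15.3
scene yellow 641 [545.  65.] bbox [431   4] [639 120] rect [-513.  269.] [324. 665.] 0.4
scene yellow 64 [627.   2.] bbox [611   0] [639   8] rect [-962.  423.] [51. 98.] 31.6
scene blue 150 [538. 301.] bbox [502 271] [575 332] rect [345. 558.] [138. 100.] 67.7
scene blue 160 [376. 278.] bbox [341 258] [409 303] rect [478. 203.] [138. 100.] 78.2
scene blue 13 [187. 244.] bbox [185 241] [190 246] rect [ 642. -235.] [12. 14.] 88.2
scene blue 140 [463. 246.] bbox [429 220] [496 271] rec
[... 1206 characters left out ...]
 16.] 10.0
side yellow 55 [315. 192.] bbox [312 185] [318 201] rect [ 537. -173.] [20. 81.] 10.0
side blue 176 [345. 426.] bbox [311 390] [378 462] rect [342. 560.] [139.  99.] 67.6
side blue 161 [379. 349.] bbox [353 321] [403 377] rect [284. 348.] [139.  98.] 79.5
side blue 187 [312. 295.] bbox [288 271] [338 317] rect [475. 204.] [139.  99.] 78.2
side blue 23 [335. 135.] bbox [329 133] [340 136] rect [ 531. -580.] [42. 21.] 10.2
side purple 90 [360. 182.] bbox [351 171] [369 192] rect [ 401. -283.] [ 61. 116.] 6.9
side red 64 [317. 246.] bbox [303 241] [331 251] rect [498.  13.] [29. 88.] 85.9
side green 115 [283. 365.] bbox [267 347] [299 382] rect [512. 428.] [69. 93.] 1.1
(590, 700, 3)
```

View pics/crop1.png

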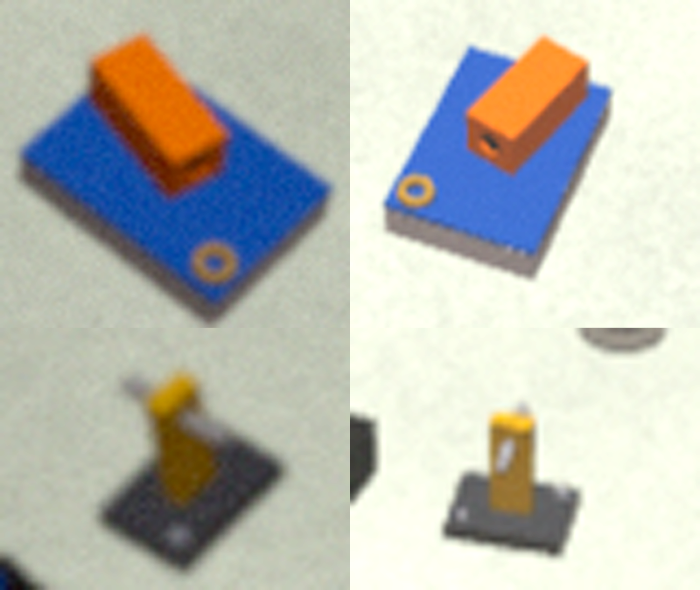

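The crop confirms it: the orange bar lies with its near end open on the stand with the washer, and the yellow gauge has its pin running obliquely. In scene pixels the pin tips are about (211,209) and (229,218). Next I measure the gauge and the obstacles near it.

Run:
```python
from h import *
np.set_printoptions(precision=4,suppress=True)
d=pickle.load(open('d0.pkl','rb'))
S,D=d['scene'],d['side']
t=plane(S,[[211.4,209.3],[228.6,218.4]],.062);print('tips scene',t,np.linalg.norm(t[1]-t[0]))
for n,(x0,y0,x1,y1) in (('scene',(200,200,245,245)),('side',(296,178,335,215))):
    g=cv2.cvtColor(d[n]['color'],cv2.COLOR_RGB2GRAY)[y0:y1,x0:x1]
    for th in (60,75):
        for q in blobs((g<th).astype(np.uint8)*255):
            q=q+[x0,y0];r=cv2.minAreaRect((plane(d[n],q,.012)[:,:2]*1000).astype(np.float32))
            print(n,th,len(q),np.round(r[0]),np.round(r[1]),round(r[2],1))
for nm,u1,u2,z in (('box',(191,258),(280,194),.03),('jar',(237,292),(262,225),.025),('spool',(172,186),(335,165),.02),('purplebase',(225,180),(360,188),.006),('drvtip',(270,287),(277,241),.01),('drvend',(313,238),(332,247),.015),('washer',(384,295),(295,303),.033)):
    print(nm,plane(S,u1,z)[0],plane(D,u2,z)[0])
o=blobs(mask(S,5,17,150,90))[0];print('purple post',tri(S,(222,163),D,(361,173)), 'yellow',tri(S,(220.5,208.5),D,(315.5,186)))
# wrist: bar top colour
print(R.from_quat(d['wrist']['state']['tcp_rot']).as_matrix())
```

```text
tips scene [[ 0.5417 -0.2327  0.062 ]
 [ 0.5427 -0.1777  0.062 ]] 0.05505165192973349
scene 60 75 [ 543. -210.] [65. 75.] 87.0
scene 75 79 [ 542. -212.] [71. 79.] 84.7
side 60 38 [ 541. -178.] [15. 62.] 85.9
side 75 62 [ 540. -198.] [55. 68.] 86.7
box [ 0.6717 -0.1991  0.03  ] [ 0.6598 -0.1942  0.03  ]
jar [ 0.6891 -0.0478  0.025 ] [ 0.684  -0.0415  0.025 ]
spool [ 0.5071 -0.4026  0.02  ] [ 0.5024 -0.4     0.02  ]
purplebase [ 0.4043 -0.3036  0.006 ] [ 0.4    -0.3026  0.006 ]
drvtip [0.6297 0.0036 0.01  ] [0.6255 0.0053 0.01  ]
drvend [0.454  0.0145 0.015 ] [0.4532 0.0059 0.015 ]
washer [0.5205 0.2503 0.033 ] [0.5188 0.249  0.033 ]
purple post (array([ 0.4014, -0.306 ,  0.0683]), np.float64(0.00023064412621642624)) yellow (array([ 0.5391, -0.2023,  0.0776]), np.float64(0.004843968642944863))
[[ 0.9136  0.4067 -0.0006]
 [ 0.4067 -0.9136  0.002 ]
 [ 0.0003 -0.0021 -1.    ]]
```

Emit:
move_arm(plan=[26, 42, 0, 0, 0, 4, 85, 26, 42, 0, 0, 0, 4, 85, 26, 42, 0, 0, 0, 4, 85, 26, 42, 0, 0, 0, 4, 85, 26, 42, 0, 0, 0, 4, 85, 26, 42, 0, 0, 0, 4, 85, 26, 42, 0, 0, 0, 4, 85, 26, 42, 0, 0, 0, 4, 85, 26, 42, 0, 0, 0, 4, 85, 26, 42, 0, 0, 0, 3, 85, 0, 0, 0, 0, 0, 0, 85, 0, 0, 0, 0, 0, 0, 85])

```text
time: 1.35
eef_pos: [0.5347, -0.1955, 0.231]
tcp_rot: [0.852, 0.524, -0.0, -0.0]
contact_force: [-0.7, -0.6, 0.7]
opening: 0.994
finger_force: 0.0
```

Run:
```python
from h import *
from plant import ctrl,cams
np.set_printoptions(precision=4,suppress=True)
s=ctrl.get_state();c=cams.read_camera('wrist');c['state']=s
pickle.dump(c,open('w1.pkl','wb'))
cv2.imwrite('pics/w1.png',c['color'][:,:,::-1])
print(s['eef_pos'],R.from_quat(s['tcp_rot']).as_matrix(),s['qpos'],s['contact_force'])
print(proj(c,[[.541,-.205,.076],[.542,-.175,.062],[.541,-.235,.062]]))
```

```text
[ 0.5347 -0.1955  0.231 ] [[ 0.4518  0.8921 -0.0008]
 [ 0.8921 -0.4518 -0.0001]
 [-0.0005 -0.0007 -1.    ]] [-0.5285  0.0555  1.8404 -0.0005  1.2464 -0.0596] [-0.6564 -0.5581  0.6759]
[[329.9136 222.754 ]
 [313.0619 183.186 ]
 [345.9174 249.8957]]
```

View pics/w1.png

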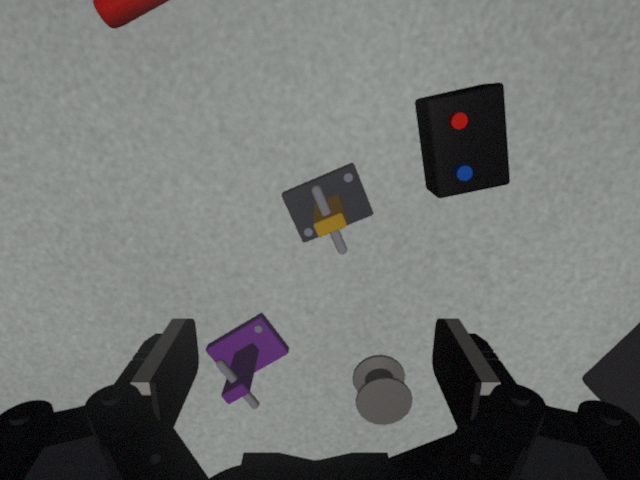

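The wrist view shows the yellow post top at (330,224) and the pin tips at about (317,187) and (343,251), matching the prediction to a few pixels. The connector box at (463,140), the spool (382,390) and the purple gauge (245,358) are clear of the pin line.

Run:
```python
from h import *
np.set_printoptions(precision=4,suppress=True)
c=pickle.load(open('w1.pkl','rb'))
t=plane(c,[[317,187],[343,251]],.062);print(t,np.linalg.norm(t[1]-t[0]),t.mean(0))
print('post',plane(c,[330,225],.076))
g=cv2.cvtColor(c['color'],cv2.COLOR_RGB2GRAY)[150:255,270:385]
cr=np.array([[353,163],[373,213],[303,242],[282,194]],float)
P=plane(c,cr,.012)[:,:2];print('base',P.mean(0),np.degrees(np.arctan2(*(P[0]-P[3])[::-1])),np.degrees(np.arctan2(*(P[0]-P[1])[::-1])),np.linalg.norm(P[0]-P[3]),np.linalg.norm(P[0]-P[1]))
```

```text
[[ 0.5433 -0.179   0.062 ]
 [ 0.5385 -0.2348  0.062 ]] 0.0560310773921873 [ 0.5409 -0.2069  0.062 ]
post [[ 0.5403 -0.2066  0.076 ]]
base [ 0.5405 -0.2058] -3.1514724533229845 86.44752041094394 0.06811153339011033 0.048836383395192876
```

Emit:
move_arm(plan=[-9, 47, -4, 0, 0, 0, 85, -9, 47, -4, 0, 0, 0, 85, -9, 47, -4, 0, 0, 0, 85, -9, 47, -4, 0, 0, 0, 85, -9, 47, -4, 0, 0, 0, 85, -9, 47, -4, 0, 0, 0, 85, -9, 47, -4, 0, 0, 0, 85, -9, 47, -4, 0, 0, 0, 85, 0, 0, 0, 0, 0, 0, 85, 0, 0, 0, 0, 0, 0, 85])

```text
time: 2.4
eef_pos: [0.4625, 0.1789, 0.1991]
tcp_rot: [0.853, 0.523, -0.0, 0.0]
contact_force: [-0.2, 0.0, -0.1]
opening: 0.995
finger_force: 0.0
```

Run:
```python
from h import *
from plant import ctrl,cams
np.set_printoptions(precision=4,suppress=True)
s=ctrl.get_state();c=cams.read_camera('wrist');c['state']=s
pickle.dump(c,open('w2.pkl','wb'))
cv2.imwrite('pics/w2.png',c['color'][:,:,::-1])
print(s['eef_pos'],R.from_quat(s['tcp_rot']).as_matrix()[:,0],s['qpos'])
for q in blobs(mask(c,5,17,150,60),200):
    r=cv2.minAreaRect((plane(c,q,.066)[:,:2]*1000).astype(np.float32));print(q.min(0),q.max(0),r)
```

```text
[0.4625 0.1789 0.1991] [ 0.4539  0.8911 -0.0007] [ 0.1645 -0.085   2.0392 -0.0007  1.1877  0.6358]
[286 159] [338 275] ((460.7668762207031, 183.0854034423828), (83.36429595947266, 35.25361633300781), 62.8291130065918)
```

View pics/w2.png

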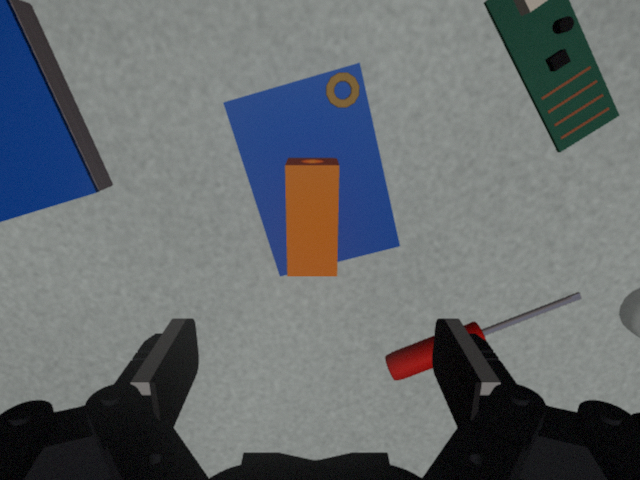

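The wrist view shows the bar directly ahead: top face in columns 286–338 and rows 165–275, rect 83x35 mm, centre about (0.461,0.182). Its far end with the opening is near (313,162), and the washer (343,90) is clear of the fingers.

Emit:
move_arm(plan=[-1.5, 3, -40, 0, 0, 0, 85, 0, 0, -45, 0, 0, 0, 85, 0, 0, -45, 0, 0, 0, 85, 0, 0, -28, 0, 0, 0, 85, 0, 0, -10, 0, 0, 0, 85, 0, 0, 0, 0, 0, 0, 85, 0, 0, 0, 0, 0, 0, 0, 0, 0, 0, 0, 0, 0, 0, 0, 0, 0, 0, 0, 0, 0, 0, 0, 0, 0, 0, 0, 0, 0, 0, 0, 0, 0, 0, 0, 0, 0, 0, 0, 0, 0, 0], newtons=60)

```text
time: 3.65
eef_pos: [0.4624, 0.1827, 0.033]
tcp_rot: [0.853, 0.523, 0.001, 0.001]
contact_force: [-1.1, 0.1, 7.2]
opening: 0.41
finger_force: 61.0
```

Emit:
move_arm(plan=[0, 0, 45, 0, 0, 0, 0, 0, 0, 45, 0, 0, 0, 0, 12, -42, 0, 0, 0, 3.4, 0, 12, -42, 0, 0, 0, 3.4, 0, 12, -42, 0, 0, 0, 3.4, 0, 12, -42, 0, 0, 0, 3.4, 0, 12, -42, 0, 0, 0, 3.4, 0, 12, -42, 0, 0, 0, 3.4, 0, 12, -42, 0, 0, 0, 3.2, 0, 0, 0, -36, 0, 0, 0, 0, 0, 0, -37, 0, 0, 0, 0, 0, 0, 0, 0, 0, 0, 0])

```text
time: 4.85
eef_pos: [0.5397, -0.1099, 0.0421]
tcp_rot: [0.728, 0.686, -0.003, -0.006]
contact_force: [-0.5, 0.2, -2.9]
opening: 0.413
finger_force: 60.5
```

```bash
cat > look.py <<'E'
from h import *
from plant import ctrl,cams
import sys
np.set_printoptions(precision=4,suppress=True)
s=ctrl.get_state();cc={}
for n in('scene','side','wrist'): cc[n]=cams.read_camera(n);cc[n]['state']=s
pickle.dump(cc,open(sys.argv[1]+'.pkl','wb'))
X=R.from_quat(s['tcp_rot']).as_matrix();p=s['eef_pos']
print(p,'yaw',np.degrees(np.arctan2(X[1,0],X[0,0])),'\n',X,s['contact_force'],s['opening'],s['qpos'])
ztop=p[2]+.015+.018
for n in cc:
    for q in blobs(mask(cc[n],5,17,150,60),100):
        r=cv2.minAreaRect((plane(cc[n],q,ztop)[:,:2]*1000).astype(np.float32));print(n,q.min(0),q.max(0),np.round(r[0],1),np.round(r[1],1),round(r[2],1))
def crop(n,c,h,k):
    x,y=np.round(c).astype(int);I=cc[n]['color'][max(y-h,0):y+h,max(x-h,0):x+h,::-1]
    return cv2.resize(I,(k,k),interpolation=cv2.INTER_CUBIC)
m=[.543,-.16,.06]
out=np.hstack([crop('scene',proj(cc['scene'],m)[0],35,400),crop('side',proj(cc['side'],m)[0],35,400)])
cv2.imwrite('pics/'+sys.argv[1]+'.png',np.clip(out*1.5,0,255).astype(np.uint8))
print('crop centres',proj(cc['scene'],m)[0],proj(cc['side'],m)[0])
E
python3 look.py a1
```

```text
[ 0.5397 -0.1099  0.0421] yaw 86.55334350183033 
 [[ 0.0601  0.9981 -0.0129]
 [ 0.9982 -0.0601  0.0052]
 [ 0.0044 -0.0132 -0.9999]] [-0.4617  0.19   -2.9406] 0.41292797003475284 [-0.3851  0.2596  1.9937 -0.      0.9022 -0.325 ]
scene [248 219] [266 244] [546.7 -86.8] [78.5 43.7] 34.9
scene [ 76 127] [114 160] [ 528.7 -644.2] [137.2  34.3] 0.2
side [607 311] [639 355] [-324.8  236.2] [180.   42.5] 52.2
side [302 195] [315 220] [544.3 -95.3] [ 38.7 117. ] 5.6
side [565 118] [617 180] [-389.7 -630. ] [467.3 124.6] 65.1
side [580  43] [639 114] [ -621.5 -1192.6] [810.3 152. ] 68.7
wrist [253 228] [377 460] [ 539.8 -103.1] [82.7 36.6] 86.5
crop centres [234.3176 221.8603] [312.4704 197.6138]
```

View pics/a1.png

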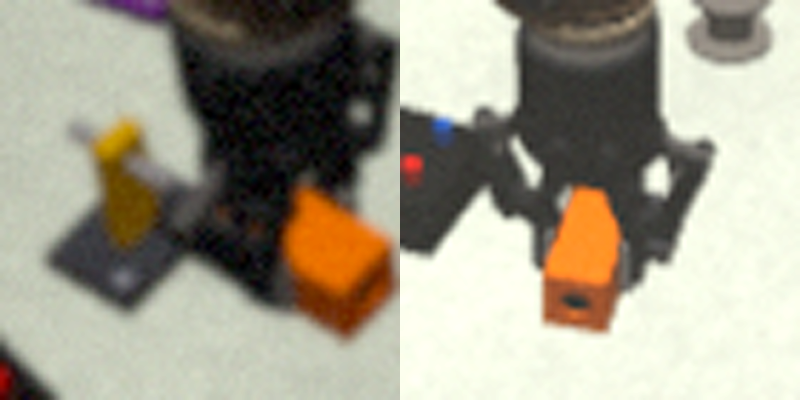

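The crops show the bar held level. Its -y end faces the pin, and the other opening is at side (576,300) in the crop. The arm may still be settling, so I let it settle.

Emit:
move_arm(plan=[0, 0, 0, 0, 0, 0, 0, 0, 0, 0, 0, 0, 0, 0, 0, 0, 0, 0, 0, 0, 0])

```text
time: 5.3
eef_pos: [0.546, -0.1117, 0.0499]
tcp_rot: [0.728, 0.686, 0.001, 0.001]
contact_force: [-0.4, 0.1, -1.7]
opening: 0.412
finger_force: 60.5
```

Emit:
move_arm(plan=[0, 0, -3, 0, 0, 0, 0, -0.6, -10, 0, 0, 0, 0, 0, -0.6, -10, 0, 0, 0, 0, 0, -0.3, -4, 0, 0, 0, 0, 0, -0.1, -2, 0, 0, 0, 0, 0, -0.1, -2, 0, 0, 0, 0, 0, 0, 0, 0, 0, 0, 0, 0, 0, 0, 0, 0, 0, 0, 0, 0, 0, 0, 0, 0, 0, 0])

```text
time: 6.2
eef_pos: [0.5433, -0.1394, 0.0453]
tcp_rot: [0.728, 0.686, 0.0, -0.0]
contact_force: [0.4, 0.7, -1.2]
opening: 0.413
finger_force: 60.5
```

```bash
python3 look.py a2
```

```text
[ 0.5433 -0.1394  0.0453] yaw 86.61153674383803 
 [[ 0.0591  0.9983 -0.0001]
 [ 0.9983 -0.0591  0.0001]
 [ 0.0001 -0.0001 -1.    ]] [ 0.4429  0.7367 -1.2113] 0.4132623933762195 [-0.4321  0.2672  1.9766  0.      0.8979 -0.373 ]
scene [237 215] [256 239] [ 549.6 -115.5] [80.6 42.7] 52.5
scene [ 76 128] [114 160] [ 530.1 -640.7] [135.3  34.8] 0.2
side [607 311] [639 355] [-322.6  238.6] [179.5  42.9] 52.1
side [303 189] [316 213] [ 545.8 -122. ] [ 39.2 116.1] 6.0
side [569 121] [615 168] [-391.8 -650.1] [357.6 133.4] 64.9
side [581  43] [639 115] [ -612.3 -1169.6] [816.8 151.1] 68.7
wrist [253 228] [377 460] [ 543.  -132.5] [82.9 36.6] 86.6
crop centres [234.3176 221.8603] [312.4704 197.6138]
```

View pics/a2.png

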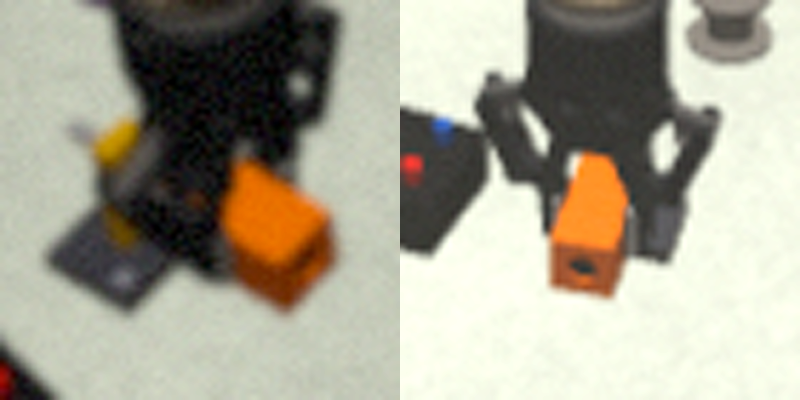

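The bar is now right at the pin tip with no contact force yet. I advance slowly, watching the force.

Emit:
move_arm(plan=[0, -1, 1, 0, 0, 0, 0, -0.1, -2, 0, 0, 0, 0, 0, -0.1, -2, 0, 0, 0, 0, 0, -0.1, -2, 0, 0, 0, 0, 0, 0, 0, 0, 0, 0, 0, 0, 0, 0, 0, 0, 0, 0, 0, 0, 0, 0, 0, 0, 0, 0])

```text
time: 7.05
eef_pos: [0.543, -0.1466, 0.0463]
tcp_rot: [0.728, 0.686, -0.0, -0.0]
contact_force: [-0.1, 0.3, -2.2]
opening: 0.408
finger_force: 60.5
```

Emit:
move_arm(plan=[-0.1, -1.5, 0, 0, 0, 0, 0, -0.1, -1.5, 0, 0, 0, 0, 0, -0.1, -1.5, 0, 0, 0, 0, 0, 0, 0, 0, 0, 0, 0, 0, 0, 0, 0, 0, 0, 0, 0])

```text
time: 7.55
eef_pos: [0.5427, -0.1512, 0.0463]
tcp_rot: [0.728, 0.686, 0.0, -0.0]
contact_force: [-0.0, 0.7, -1.9]
opening: 0.412
finger_force: 60.5
```

Emit:
move_arm(plan=[-0.1, -1.5, 0, 0, 0, 0, 0, -0.1, -1.5, 0, 0, 0, 0, 0, -0.1, -1.5, 0, 0, 0, 0, 0, -0.1, -1.5, 0, 0, 0, 0, 0, 0, 0, 0, 0, 0, 0, 0, 0, 0, 0, 0, 0, 0, 0])

```text
time: 8.15
eef_pos: [0.5423, -0.1572, 0.0463]
tcp_rot: [0.728, 0.686, 0.0, -0.0]
contact_force: [0.0, -0.4, -1.3]
opening: 0.409
finger_force: 60.5
```

Emit:
move_arm(plan=[-0.1, -1, 0, 0, 0, 0, 0, -0.1, -1, 0, 0, 0, 0, 0, 0, 0, 0, 0, 0, 0, 0, 0, 0, 0, 0, 0, 0, 0, 0, 0, 0, 0, 0, 0, 0])

```text
time: 8.65
eef_pos: [0.5421, -0.1583, 0.0462]
tcp_rot: [0.728, 0.686, 0.0, -0.001]
contact_force: [1.6, 4.3, -0.3]
opening: 0.411
finger_force: 60.7
```

```bash
python3 look.py a3
```

```text
[ 0.5421 -0.1583  0.0462] yaw 86.59409774377906 
 [[ 0.0594  0.9982 -0.0002]
 [ 0.9982 -0.0594  0.0015]
 [ 0.0014 -0.0002 -1.    ]] [ 1.5706  4.3452 -0.2821] 0.41070244845595044 [-0.4642  0.2733  1.9667  0.0016  0.9024 -0.4058]
scene [231 211] [250 236] [ 548.2 -134. ] [82.8 42.6] 49.7
scene [ 76 128] [114 160] [ 530.  -640.1] [136.7  34.2] 0.3
side [607 311] [639 355] [-322.1  239.6] [179.3  42.4] 52.0
side [305 185] [317 209] [ 543.7 -141.2] [ 37.5 118.3] 5.0
side [571 122] [616 178] [-395.  -606.9] [419.   92.7] 64.7
side [580  43] [639 114] [ -614.5 -1177.3] [821.6 150.4] 68.4
wrist [253 228] [377 460] [ 541.8 -151.4] [82.8 36.6] 86.6
crop centres [234.3176 221.8603] [312.4704 197.6138]
```

View pics/a3.png

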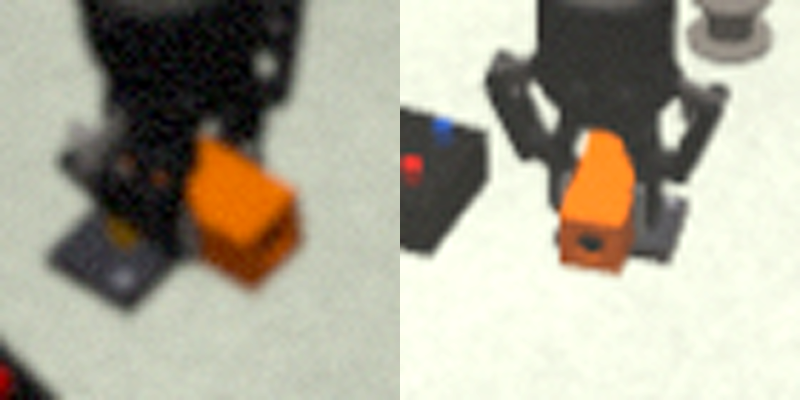

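Contact came only with the end face about 17–23 mm past the pin tip, and the bar did not slip in the grip. A plug would have stopped it at 4 mm, so the -y end (tool -x) is the hole. I withdraw, lift, and turn the hole end outward.

Emit:
move_arm(plan=[0.6, 10, 0, 0, 0, 0, 0, 1.2, 20, 0, 0, 0, 0, 0, 1.2, 20, 0, 0, 0, 0, 0, 0.5, 8, 0, 0, 0, 0, 0, 0, 0, 40, 0, 0, 0, 0, 0, 0, 45, 0, 0, 0, 0, 0, 0, 45, 0, 0, 8.3, 0, 0, 0, 45, 0, 0, 8.3, 0, 0, 0, 45, 0, 0, 8.3, 0, 0, 0, 45, 0, 0, 8.3, 0, 0, 0, 45, 0, 0, 8.3, 0, 0, 0, 45, 0, 0, 8.3, 0])

```text
time: 10.0
eef_pos: [0.5451, -0.1016, 0.4032]
tcp_rot: [0.369, 0.929, -0.001, 0.0]
contact_force: [0.6, 0.4, -1.0]
opening: 0.415
finger_force: 60.7
```

Emit:
move_arm(plan=[0, 0, 45, 0, 0, 8.3, 0, 0, 0, 45, 0, 0, 8.3, 0, 0, 0, 30, 0, 0, 8.3, 0, 0, 0, 0, 0, 0, 8.3, 0, 0, 0, 0, 0, 0, 0, 0, 0, 0, 0, 0, 0, 0, 0, 0, 0, 0, 0, 0, 0, 0])

```text
time: 10.7
eef_pos: [0.5455, -0.1013, 0.5197]
tcp_rot: [0.092, 0.996, 0.0, -0.001]
contact_force: [0.6, -0.1, -1.6]
opening: 0.413
finger_force: 60.9
```

```bash
python3 look.py a4 | head -5
python3 - <<'E'
from h import *
from plant import ctrl
X=R.from_quat(ctrl.get_state()['tcp_rot']).as_matrix()
# rotate about world axis a=r x z... so tool -x goes to +z
a=np.cross(-X[:,0],[0,0,1]);print('axis',a)
E
```

```text
[ 0.5455 -0.1013  0.5197] yaw 169.4620895704007 
 [[-0.9831  0.1829 -0.0027]
 [ 0.1829  0.9831  0.0005]
 [ 0.0027  0.     -1.    ]] [ 0.6314 -0.0976 -1.597 ] 0.4128200705255055 [-0.3663 -0.0455  1.4294 -0.0005  1.7603 -1.7533]
scene [ 76 128] [114 160] [ 823.2 -148.8] [19.1 76.9] 90.0
axis [-0.18164788 -0.98336211  0.        ]
```

Emit:
move_arm(plan=[5, -1, 20, -1.54, -8.26, 0, 0, 5, -1, 20, -1.54, -8.26, 0, 0, 5, -1, 20, -1.54, -8.26, 0, 0, 5, -1, 20, -1.54, -8.26, 0, 0, 5, -1, 20, -1.54, -8.26, 0, 0, 5, -1, 20, -1.54, -8.26, 0, 0, 5, -1, 20, -1.54, -8.26, 0, 0, 5, -1, 20, -1.54, -8.26, 0, 0, 5, -1, 20, -1.54, -8.26, 0, 0, 5, -1, 20, -1.54, -8.26, 0, 0, 0, 0, 10, -1.1, -5.9, 0, 0, 0, 0, 0, 0, 0, 0, 0])

```text
time: 12.05
eef_pos: [0.5959, -0.1108, 0.7278]
tcp_rot: [0.064, 0.707, -0.064, 0.701]
contact_force: [0.2, 0.5, -2.7]
opening: 0.413
finger_force: 60.9
```

Emit:
move_arm(plan=[0, 0, 0, 0, 0, 0, 0, 0, 0, 0, 0, 0, 0, 0, 0, 0, 0, 0, 0, 0, 0, 0, 0, 0, 0, 0, 0, 0, 0, 0, 0, 0, 0, 0, 0])

```text
time: 12.55
eef_pos: [0.5958, -0.1109, 0.7312]
tcp_rot: [0.064, 0.706, -0.066, 0.703]
contact_force: [-0.8, 0.0, -1.0]
opening: 0.41
finger_force: 60.9
```

```bash
sed -i 's/^m=.*/m=p/' look.py; python3 look.py a5 | head -6
```

```text
[ 0.5958 -0.1109  0.7312] yaw -154.20440353423774 
 [[-0.0046  0.1822  0.9832]
 [-0.0022  0.9833 -0.1822]
 [-1.     -0.003  -0.0041]] [-0.8003  0.0385 -1.0469] 0.40980102959204556 [-0.4713 -0.5211  1.8667  0.9161  0.3663 -2.4577]
scene [ 76 128] [114 159] [953.7  70.7] [12.8 50.4] 89.8
side [608 324] [639 355] [120.9 789.6] [40.8 13.3] 51.5
```

View pics/a5.png

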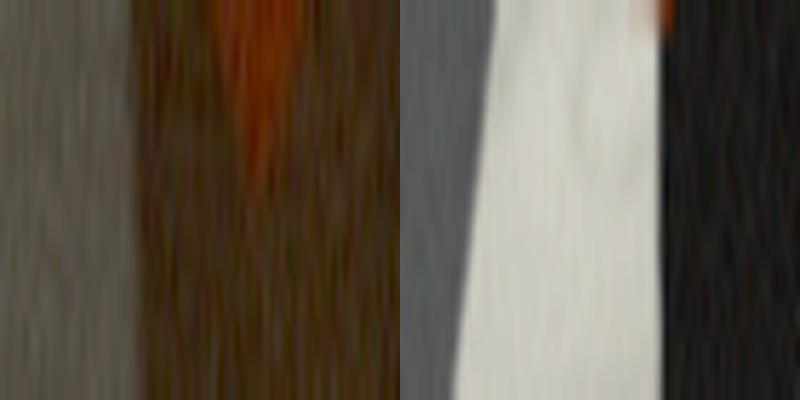

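The spacer is above the fixed cameras' view; only its orange lower edge shows near (265,60) in the crop. I check the wrist picture numerically for slip and then hand in.

Run:
```python
from h import *
from plant import ctrl,order
c=pickle.load(open('a5.pkl','rb'))['wrist']
ok=False
for q in blobs(mask(c,5,17,150,60),3000):
    r=cv2.minAreaRect(q.astype(np.float32));print(q.min(0),q.max(0),r); ok|=abs(q.min(0)[0]-253)<8 and abs(q.max(0)[0]-377)<8 and abs(q.min(0)[1]-228)<10
s=ctrl.get_state();print(ok,abs(s['dq']).max(),s['finger_force'])
if ok: print(order.sign_off())
```

```text
[253 227] [377 460] ((315.0, 343.5), (233.0, 124.0), 90.0)
True 0.0025682745125290367 60.90350389480591
the job is handed in; nothing more can be done
None
```

The spacer's -y end turned out to be the hole: the pin met no resistance until about 17–23 mm in. I handed the job in with the spacer held still, hole end straight up, at about 0.73 m. The fixed cameras couldn't see it that high, so only the arm pose and the wrist camera (no slip in the grip) confirm this.

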